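# Load the indexing dial and turn it one click

### The arm

A 6-joint arm with a two-finger parallel gripper is mounted at the origin on the work surface. World frame = base frame: x ahead of the robot, y to its left, z up, the work surface at z = 0. Lengths are in m, angles in rad, forces in N, time in s.
With the tool pointing down it reaches from about 0.35 to 0.775 m from the base axis. Payload 7.3 kg.
Tool frame: the origin (TCP) lies at the very end of the fingers, on their centre line; the grasp point (between the pads) lies 19 mm behind it (bot.hold_point_z is the distance from the TCP to the grasp point, in m); z points along the fingers, y is the line along which they close (so a half turn about z gives the same grasp; the last joint's range is limited). The gripper opens to 92 mm and grips with 3 to 60 N. Pads are 19 mm wide; open, the fingers measure 130 mm over their backs; the gripper's body (75 mm by 190 mm) begins 47 mm behind the grasp point.
Start: joints at [-1.31, 0.342, 1.524, -0, 1.275, -0.146], TCP at [0.208, -0.482, 0.227] pointing down, gripper open.
Joint ranges: [-2.53, 2.53], [-0.77, 2.02], [0.04, 2.7], [-1, 4.14], [0.28, 2.66], [-3.11, 3.11]. Speed limits (rad/s): [2.57, 2.57, 3.14, 3.14, 3.14, 3.14].

### API

Orientations are given as a unit quaternion [x, y, z, w].
In Python, from bench import bot, eyes gives the robot as it stands.
- The arm moves only by the tool apply_moves, never from a script. Its arguments are lists of equal length, an entry for each row: "jaw": the finger opening in mm, from 0 to 91.8; "dp": the shift along the tool's x, y, z in mm, a list of three; "yaw": the turn about the tool's z in degrees. In form: {"jaw": [jaw, ...], "dp": [[tx, ty, tz], ...], "yaw": [yaw, ...]}. A call has 1 to 8 rows; each row is the pose to reach, as a shift and turn from the pose commanded when the call began, along the tool's axes at that moment; what a row does not reach only later rows make up. A row lasts 1/8 s, in which the tool goes at most 62.5 mm and 10.7 degrees, less where a joint would pass 70% of its speed; a pose out of reach is approached as far as the arm can. A call with a gripper value outside its range is refused whole. The fingers move at their own pace and stop on an object; "squeeze" is the grip in N (left out, the last holds). Time passes only in rows, so rows that repeat a pose let the fingers close. It gives the time, the measured TCP pose, the force, the opening and the grip force at its end, in the units of the state.
- bot.sense(): the state, without advancing time (a new reading comes with each control period).
- eyes.snapshot(name): name is "scene" or "top"; returns (picture, depth): 420x560x3 uint8, red, green, blue; 420x560 float32, m along the optical axis (not along the pixel's ray), 0 where there is no reading.
- eyes.get_calibration(name): a dict with "fx", "fy", "cx", "cy" (pixels), "rvec" (rotation vector, rad) and "tvec" (3), from world to camera coordinates, as OpenCV has them. Camera axes: x right, y down, z forward; pixel columns grow to the right and rows downward; lengths in m; the calibration is good to about 2 mm. A picture is of the moment at which its call begins. get_calibration takes no time and is no camera call.
- bot.close_job(): hands the job in; it is judged then, once.
The state is a dict: "time_s": time; "q": joint angles; "joint_velocities": joint speeds; "joint_torque": joint torques, N m; "tcp_pos": TCP position; "orientation": TCP orientation; "force": force on the tool from outside, world axes, zero at the start; "ft_torque": the same for the moment, N m; "finger_gap": finger opening in m; "finger_force": force on a finger pad.
Only numpy, scipy, OpenCV 4.12 (cv2) and the standard library are available. Lean on these libraries where they do the work, as an engineer would, in place of code of your own. Each camera call takes 0.05 s, during which the arm holds its last target. There are 200 camera calls.

### The job

Slide the finned aluminium cooler that stands on the loading plate fully home into the empty dial pocket that faces the plate. Then turn the dial clockwise (seen from above) exactly one click, so that this cooler stops in front of the gauge and the others move on in their pockets. Leave the slim plain cylinder on the loading plate standing where it is.

Things in the scene. Friction and masses are not known exactly. Their poses are not given: they have to be found in the camera images.
- fixture: Fixed indexing fixture. Origin on the dial's axis at bench level, z up. Its deck (dial floor 300 mm across and loading plate, flush) is 30 mm above the bench. The aluminium loading plate, 243 mm wide (x -121 to 121), lies on the +y side, from the dial's edge to y = 290 mm. A 140 mm high gauge post stands 192 mm from the axis, 30 degrees left of +x; its probe ends 157 mm from the axis.
- dial (a joint): Turn of the dial in rad: 0 at the start, growing clockwise seen from above. It clicks into rest every 1.047 rad (60 degrees): a springy detent (up to about 0.45 N m, plus light friction and damping, 0.2 N m s) pulls it to the nearest rest, so past half a click it runs on to the next by itself. It can turn either way.
- load_pocket (a point): On the dial, floor level (z 30 mm): centre of a fully home cooler in the pocket to load, 100 mm from the axis, along fixture +y at the start. The dial is a grey spider: hub of 59.5 mm radius, 25 mm high; six straight arms 18 mm wide, 24 mm high, reaching 132 mm from the axis. Pockets are the V gaps between arms: a cooler enters radially and is home on meeting the hub, 1 to 2 mm of play.
- pocket_b (a point): On the dial, floor level: the home point of the next pocket clockwise, loaded with cooler_b (in front of the gauge at the start).
- pocket_c (a point): On the dial, floor level: the home point of the pocket two places clockwise from the load pocket, loaded with cooler_c. The three remaining pockets are empty.
- peg (a point): Top centre of one of the dial's three upright steel pegs for turning it: 16 mm thick, top 115 mm above the bench, 60 mm above the hub, 60 mm from the axis, over the arm 30 degrees counter-clockwise of the load pocket; the other two are 120 degrees away each way. Pushed sideways towards fixture +x it turns the dial clockwise.
- cooler: The cooler to load: a squat finned aluminium disc, 78 mm across, 40 mm high, 0.2 to 0.4 kg, standing flat on the loading plate left or right of its middle. Origin at the centre of its underside, z up.
- cooler_b: Cooler of the same kind, already in pocket_b. Origin at the centre of its underside.
- cooler_c: Cooler of the same kind, already in pocket_c. Origin at the centre of its underside.
- cylinder: Bystander: a slim plain aluminium cylinder, 36 mm across, 50 mm high with a 20 mm neck on top, standing on the loading plate beside the cooler, at least 120 mm from centre to centre. Origin at the centre of its underside.
Not all that is in view belongs to the job. What is shaped like the cooler but purple is not meant.

How it is judged:
On the way, in this order (a step that is already met when the one before it is completed fails the run):
1. the cooler stands fully home (within 10 mm) in the load pocket, before the dial has been turned (horizontal distance between cooler and load_pocket below 0.01 m and angle between cooler's own z axis and vertical below 0.1 rad and height (world z) of cooler between 0.025 and 0.036 m and value of joint dial between -0.15 and 0.15 rad), for 0.2 s.
2. the dial has turned one click clockwise with the cooler in its pocket (horizontal distance between cooler and load_pocket below 0.01 m and angle between cooler's own z axis and vertical below 0.1 rad and height (world z) of cooler between 0.025 and 0.036 m and value of joint dial between 0.9272 and 1.1672 rad), for 0.2 s.
At the end, for the whole second after the job is handed in: The dial rests one click (1.047 rad, within 0.12) clockwise of its start; the cooler and the two that were already loaded stand flat in their pockets, within 10 mm of the home points; the slim cylinder stands upright within 30 mm of its place (all of step 2 and horizontal distance between cooler_b and pocket_b below 0.01 m and angle between each of cooler_b, cooler_c's own z axis and vertical below 0.1 rad and height (world z) of cooler_b between 0.025 and 0.036 m and horizontal distance between cooler_c and pocket_c below 0.01 m and height (world z) of cooler_c between 0.025 and 0.036 m and velocity of joint dial between -0.05 and 0.05 rad/s and linear speed of cooler below 0.02 m/s and distance of cylinder from where it was at the start of the episode below 0.03 m and angle between cylinder's own z axis and vertical below 0.15 rad); the robot touches nothing.
It fails at once if the dial is turned on towards a second click (value of joint dial above 1.65 rad).
It fails at once if the dial is turned back a click (value of joint dial below -0.6 rad).
It fails at once if the slim cylinder is knocked over or pushed away (30 mm) (distance of cylinder from where it was at the start of the episode above 0.03 m or angle between cylinder's own z axis and vertical above 0.3 rad).
It fails at once if a loaded cooler is taken out of its pocket (30 mm) (distance between cooler_b and pocket_b above 0.03 m or distance between cooler_c and pocket_c above 0.03 m).
It also fails if it takes over 51 s, if anything falls off the work surface, if the arm or the gripper's body presses on something with over 40 N, if the wrist force passes 120 N, or if a joint passes its speed limit or range.

## Working session

There is one attempt and no reset: what is moved stays moved. The work goes in short steps, Python scripts to look and compute and a tool call to move; the robot and the scene stay as the last step left them, time stands still between calls to the robot, and variables do not carry over. Pictures are saved under pics/ and viewed, at most 10 in all, crops included, and the job is handed in when it is done.

Besides the shell and the picture viewer there is one more tool, called after ">>>" as a command line: name --pt "numbers of a row" for each row, then --argument value for the rest. apply_moves: Moves the arm, as the interface text tells. Its arguments: {"type":"object","properties":{"jaw":{"type":"array"},"dp":{"type":"array"},"yaw":{"type":"array"},"squeeze":{"type":"number"}},"required":["jaw","dp","yaw"]}

```bash
mkdir -p pics
cat > h.py <<'E'
import numpy as np, cv2
from bench import bot, eyes
def cal(n):
    c=eyes.get_calibration(n); R=cv2.Rodrigues(np.array(c["rvec"],float))[0]; t=np.array(c["tvec"],float).ravel()
    return c,R,t
def pts(n,d):
    c,R,t=cal(n); v,u=np.mgrid[0:d.shape[0],0:d.shape[1]]
    P=np.stack([(u-c["cx"])/c["fx"]*d,(v-c["cy"])/c["fy"]*d,d],-1)
    W=(P-t)@R; W[d==0]=np.nan
    return W
def ray(n,u,v,z):
    c,R,t=cal(n); o=-R.T@t; r=R.T@np.array([(u-c["cx"])/c["fx"],(v-c["cy"])/c["fy"],1.]); return o+r*(z-o[2])/r[2]
def proj(n,p):
    c,R,t=cal(n); q=R@np.array(p)+t; return c["fx"]*q[0]/q[2]+c["cx"],c["fy"]*q[1]/q[2]+c["cy"]
E
python3 - <<'E'
from h import *
for n in("scene","top"):
    p,d=eyes.snapshot(n); np.savez(f"pics/{n}0.npz",p=p,d=d); cv2.imwrite(f"pics/{n}0.png",p[:,:,::-1]); c,R,t=cal(n); print(n,-R.T@t,c["fx"], (d>0).mean())
s=bot.sense(); print(s)
E
```

```text
scene [ 1.02896164 -0.03099133  0.61731546] 380.3444323126894 0.9961352040816327
top [0.44578689 0.02356403 0.85154079] 410.29064622227156 0.9959523809523809
{'time_s': 0.1, 'q': array([-1.31000106e+00,  3.42645875e-01,  1.52491154e+00,  2.71586566e-06,
        1.27539111e+00, -1.46017290e-01]), 'joint_velocities': array([ 0.00148701, -0.00288212, -0.00411931, -0.00026381, -0.00106996,
        0.000831  ]), 'joint_torque': array([ 1.39638294e-03, -4.32001805e+01, -2.44695801e+01,  7.18713831e-02,
        5.25778206e-02, -3.83973736e-05]), 'tcp_pos': array([ 0.20765424, -0.48179992,  0.22612165]), 'orientation': array([ 9.79384025e-01,  2.02006118e-01, -3.75879224e-05, -6.76893019e-04]), 'force': array([ 0.25096826,  0.21520923, -0.17893621]), 'ft_torque': array([-0.04444641, -0.00916684,  0.00656738]), 'finger_force': 0.0, 'finger_gap': 0.09150216099149085}
```

View pics/top0.png

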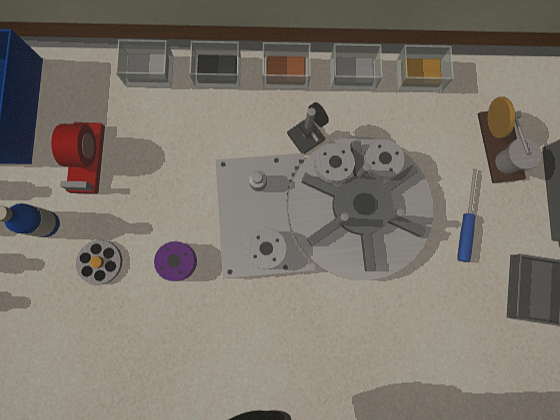

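View pics/scene0.png

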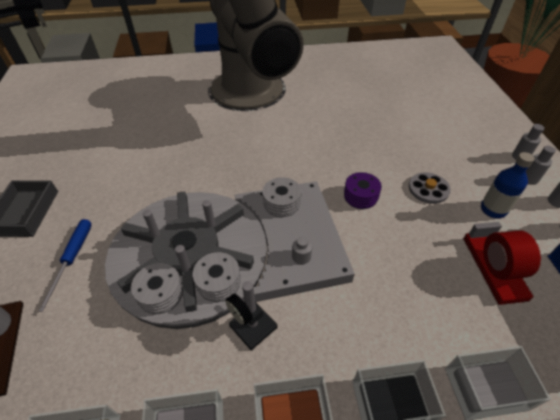

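Candidates (top view): the cooler on the plate at (266,248), loaded coolers at (335,160) and (385,157), the purple one at (175,260), a black/white spool at (99,262), the cylinder at (258,180). I choose (266,248). It is grey, finned, on the plate and left of the empty pocket.

Run:
```python
from h import *
z=np.load("pics/top0.npz"); p,d=z["p"],z["d"]; W=pts("top",d); Z=W[...,2]
print("plate z",np.nanmedian(Z[210:225,230:250]), "bench",np.nanmedian(Z[300:340,150:250]))
def blobs(lo,hi,mina,box=(215,120,450,290)):
    m=((Z>lo)&(Z<hi)).astype(np.uint8); k=np.zeros_like(m); k[box[1]:box[3],box[0]:box[2]]=1; m*=k
    n,l,s,c=cv2.connectedComponentsWithStats(m)
    for i in range(1,n):
        if s[i,4]>=mina:
            q=W[l==i]; ct=cv2.findContours((l==i).astype(np.uint8),0,2)[0][0]
            (u,v),r=cv2.minEnclosingCircle(ct)
            print(lo,s[i,4],"px",c[i].round(1),"circ",round(u,1),round(v,1),round(r,1),"zmed",np.median(q[:,2]).round(4),"ray",ray("top",u,v,np.median(q[:,2])).round(4),"mean",q.mean(0).round(4))
blobs(.063,.078,60); blobs(.1,.125,8); blobs(.044,.06,60); 
# deck: dial circle+plate
m=((Z>.02)&(Z<.04)).astype(np.uint8); m[:, :212]=0;m[:,445:]=0;m[:125]=0;m[290:]=0
q=W[m>0]; print("deck ext",np.percentile(q[:,:2],[.2,99.8],axis=0))
# plate edges: fit lines from top/bottom edges in columns 225..285
ct=max(cv2.findContours(m,0,1)[0],key=cv2.contourArea)[:,0]
w=np.array([ray("top",u,v,.03)[:2] for u,v in ct])
for nm,s in(("left",(ct[:,0]<228)&(ct[:,1]>170)&(ct[:,1]<270)),("bot",(ct[:,1]>265)&(ct[:,0]>232)&(ct[:,0]<300)),("top",(ct[:,1]<170)&(ct[:,0]>222)&(ct[:,0]<280))):
    l=cv2.fitLine(w[s].astype(np.float32),cv2.DIST_HUBER,0,.01,.01).ravel(); print(nm,s.sum(),l.round(4),np.degrees(np.arctan2(l[1],l[0])))
s=(ct[:,0]>370); A=np.c_[2*w[s],np.ones(s.sum())]; x=np.linalg.lstsq(A,(w[s]**2).sum(1),rcond=None)[0]; print("dial c",x[:2],np.sqrt(x[2]+x[0]**2+x[1]**2),s.sum())
c=p[130:290,210:450]; cv2.imwrite("pics/crop.png",cv2.resize(c,(720,480),interpolation=cv2.INTER_CUBIC)[:,:,::-1])
```

```text
plate z 0.029521016990758483 bench -0.00032138307535878053
0.063 135 px [307.9 126.9] circ 308.4 124.5 9.6 zmed 0.0687 ray [ 0.7479 -0.0453  0.0687] mean [ 0.7429 -0.0443  0.0689]
0.063 1142 px [384.8 157.4] circ 384.5 157.2 19.7 zmed 0.0697 ray [ 0.6817 -0.1964  0.0697] mean [ 0.6814 -0.197   0.0697]
0.063 1175 px [334.9 161.3] circ 334.8 161.5 19.6 zmed 0.0696 ray [ 0.6716 -0.0972  0.0696] mean [ 0.6721 -0.0972  0.0696]
0.063 174 px [257.5 179. ] circ 257.3 178.2 8.9 zmed 0.0664 ray [0.6367 0.0555 0.0664] mean [0.635  0.0551 0.0673]
0.063 1301 px [265.8 247.6] circ 265.7 247.7 20.5 zmed 0.0698 ray [0.5006 0.0373 0.0698] mean [0.5008 0.0372 0.0698]
0.1 18 px [309.5 120.8] circ 309.5 120.0 3.5 zmed 0.1054 ray [ 0.7429 -0.0442  0.1054] mean [ 0.7413 -0.0442  0.1055]
0.1 25 px [322.9 121.2] circ 323.0 120.0 4.0 zmed 0.1033 ray [ 0.7442 -0.0704  0.1033] mean [ 0.7414 -0.0701  0.1043]
0.1 68 px [365.8 167. ] circ 365.8 167.1 4.8 zmed 0.114 ray [ 0.6488 -0.148   0.114 ] mean [ 0.6493 -0.1483  0.1128]
0.1 75 px [399.3 212. ] circ 399.5 212.5 5.1 zmed 0.114 ray [ 0.5637 -0.208   0.114 ] mean [ 0.5649 -0.2081  0.1125]
0.1 68 px [343.6 216.4] circ 343.5 216.2 4.8 zmed 0.114 ray [ 0.5558 -0.1045  0.114 ] mean [ 0.5557 -0.1051  0.1129]
0.044 4418 px [362.6 204. ] circ 362.6 205.8 66.7 zmed 0.0541 ray [ 0.586  -0.1535  0.0541] mean [ 0.5902 -0.1536  0.054 ]
deck ext [[ 0.44466666 -0.30087093]
 [ 0.73727457  0.13945565]]
left 99 [0.996  0.0898 0.5591 0.1321] 5.149973
bot 67 [ 0.0887 -0.9961  0.4528  0.0367] -84.91011
top 57 [ 0.0884 -0.9961  0.6916  0.0707] -84.92727
dial c [ 0.57427931 -0.22174066] 0.08565060348004117 422
```

View pics/crop.png

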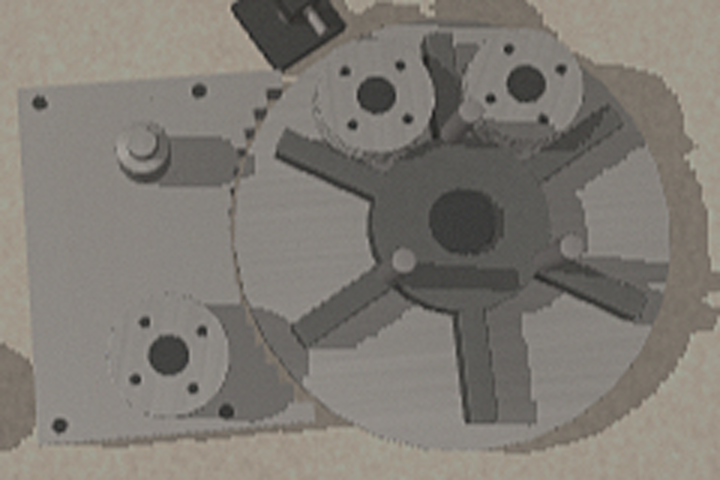

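The crop confirms it: a grey finned cooler at the plate's lower left, with the empty pocket facing the plate and the cylinder alone above it. In world coordinates the axis is at (0.589,-0.1535), fixture yaw is 5.1°, and the cooler is at (0.501,0.037).

>>> apply_moves --jaw '[91,91,91,91,91,91,91,91]' --pt "60 -45 0" --pt "120 -90 0" --pt "180 -135 0" --pt "235 -180 0" --pt "295 -225 0" --pt "355 -270 10" --pt "415 -315 30" --pt "474 -361 50" --yaw '[-10,-20,-30,-40,-50,-60,-70,-72]'

```text
time_s: 1.1
tcp_pos: [0.453, -0.047, 0.1979]
orientation: [0.673, 0.74, 0.0, 0.0]
force: [0.4, -1.6, -0.2]
finger_gap: 0.0909
finger_force: 0.0
```

>>> apply_moves --jaw '[91,91,91,91]' --pt "0 0 0" --pt "0 0 0" --pt "0 0 0" --pt "0 0 0" --yaw '[0,0,0,0]'

```text
time_s: 1.6
tcp_pos: [0.452, -0.0501, 0.1984]
orientation: [0.675, 0.738, 0.0, 0.0]
force: [0.1, 0.4, -0.3]
finger_gap: 0.0911
finger_force: 0.0
```

>>> apply_moves --jaw '[91,91,91,91,91,91]' --pt "42 28 0" --pt "83 56 0" --pt "83 56 50" --pt "83 56 70" --pt "83 56 70" --pt "83 56 70" --yaw '[0,0,0,0,0,0]'

```text
time_s: 2.35
tcp_pos: [0.501, 0.0383, 0.1292]
orientation: [0.674, 0.739, 0.001, 0.001]
force: [-0.1, -0.5, -0.6]
finger_gap: 0.0911
finger_force: 0.0
```

Run:
```python
from h import *
s=bot.sense(); print(s["tcp_pos"],s["force"])
p,d=eyes.snapshot("scene"); cv2.imwrite("pics/s1.png",p[100:340,80:400][:,:,::-1].repeat(2,0).repeat(2,1))
```

```text
[0.50100541 0.03826478 0.12918702] [-0.11880333 -0.47101788 -0.61389474]
```

View pics/s1.png

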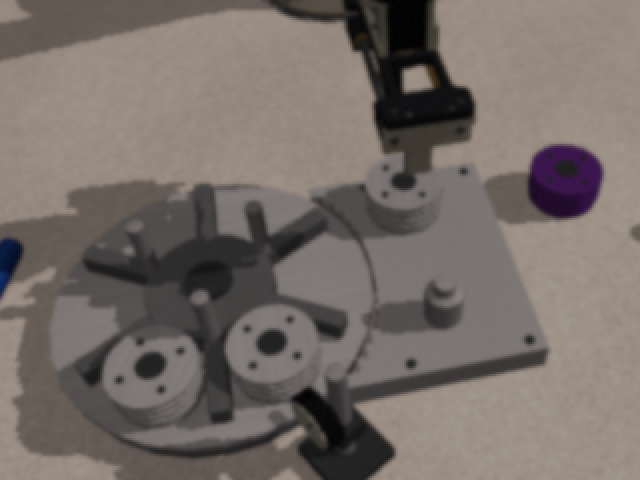

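The gripper hangs over the cooler (crop 400,190), one finger on each side along fixture x. Next I descend and grip.

>>> apply_moves --jaw '[91,91,91,91,70,70,70,70]' --pt "0 0 30" --pt "0 0 60" --pt "0 0 71" --pt "0 0 71" --pt "0 0 71" --pt "0 0 71" --pt "0 0 71" --pt "0 0 71" --yaw '[0,0,0,0,0,0,0,0]' --squeeze 25

```text
time_s: 3.4
tcp_pos: [0.501, 0.0389, 0.0582]
orientation: [0.674, 0.739, 0.001, 0.001]
force: [0.0, 0.2, 6.1]
finger_gap: 0.0766
finger_force: 25.0
```

>>> apply_moves --jaw '[70,70,70,70,70,70,70,70]' --pt "0 0 -3" --pt "-8 12 -3" --pt "-16 24 -3" --pt "-24 36 -3" --pt "-32 48 -3" --pt "-40 60 -3" --pt "-48 71 -3" --pt "-48 71 -3" --yaw '[0,0,0,0,0,0,0,0]'

```text
time_s: 4.4
tcp_pos: [0.5763, -0.0029, 0.06]
orientation: [0.674, 0.739, 0.0, 0.0]
force: [0.0, 0.4, -1.7]
finger_gap: 0.0766
finger_force: 25.0
```

Run:
```python
from h import *
s=bot.sense(); print(s["tcp_pos"],s["force"],s["finger_gap"])
p,d=eyes.snapshot("top"); W=pts("top",d); print(W[190:270,215:300,2].max())
cv2.imwrite("pics/t2.png",cv2.resize(p[110:290,210:450],(720,540))[:,:,::-1])
```

```text
[ 0.57625244 -0.00292753  0.05998114] [ 0.02000615  0.3905235  -1.6953365 ] 0.07656698297330083
nan
```

View pics/t2.png

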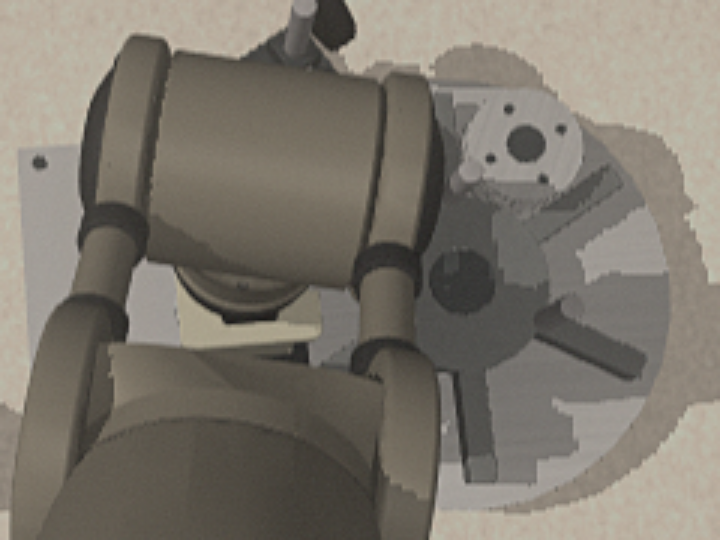

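The arm hides the cooler in the top view (centre about 250,330). By the numbers it sits at fixture (0,150), so I push radially.

>>> apply_moves --jaw '[70,70,70,70,70,70,70]' --pt "-10 0 0" --pt "-20 0 0" --pt "-30 0 0" --pt "-38 0 0" --pt "-44 0 0" --pt "-48 0 0" --pt "-48 0 0" --yaw '[0,0,0,0,0,0,0]'

```text
time_s: 5.32
tcp_pos: [0.5798, -0.0503, 0.0601]
orientation: [0.674, 0.739, -0.0, 0.0]
force: [-0.6, 0.2, -2.4]
finger_gap: 0.0766
finger_force: 25.0
```

>>> apply_moves --jaw '[70,70,70,70]' --pt "-2 0 0" --pt "-4 0 0" --pt "-4 0 2" --pt "-4 0 2" --yaw '[0,0,0,0]'

```text
time_s: 5.82
tcp_pos: [0.5804, -0.0541, 0.0582]
orientation: [0.674, 0.739, 0.0, 0.0]
force: [0.4, -0.9, -0.8]
finger_gap: 0.0767
finger_force: 25.0
```

Run:
```python
from h import *
p,d=eyes.snapshot("scene"); cv2.imwrite("pics/s3.png",p[140:340,80:400][:,:,::-1].repeat(2,0).repeat(2,1))
```

```text
(no output)
```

View pics/s3.png

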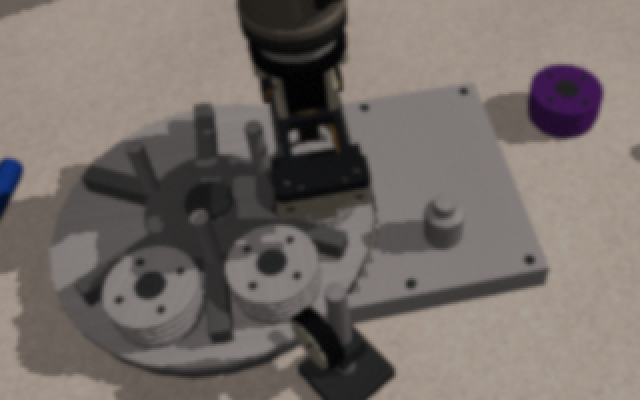

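The cooler is in the pocket under the gripper (crop 320,200) and the cylinder is untouched at (443,220). Next I release and lift.

>>> apply_moves --jaw '[91,91,91,91,91,91,91,91]' --pt "0 0 0" --pt "0 0 0" --pt "0 0 0" --pt "0 0 -5" --pt "0 0 -20" --pt "0 0 -50" --pt "0 0 -80" --pt "0 0 -80" --yaw '[0,0,0,0,0,0,0,0]'

```text
time_s: 6.88
tcp_pos: [0.5819, -0.0544, 0.1417]
orientation: [0.674, 0.739, 0.002, 0.003]
force: [-0.4, -0.5, 0.3]
finger_gap: 0.0908
finger_force: 0.0
```

```bash
cat > look.py <<'E'
from h import *
p,d=eyes.snapshot("scene"); W=pts("scene",d); Z=W[...,2]
C=np.array([.5894,-.1535]); a=np.radians(5.1); R=np.array([[np.cos(a),np.sin(a)],[-np.sin(a),np.cos(a)]])
F=(W[...,:2]-C)@R.T
m=((Z>.064)&(Z<.076)&(np.hypot(F[...,0],F[...,1])<250)).astype(np.uint8)
m[np.hypot(F[...,0],F[...,1])>.25]=0
n,l,s,c=cv2.connectedComponentsWithStats(m)
for i in range(1,n):
    if s[i,4]>60:
        q=F[l==i]; print("top",s[i,4],c[i].round(0),"fix mid mm",((q.min(0)+q.max(0))*500).round(1),"mean",(q.mean(0)*1000).round(1),"ext",(np.ptp(q,axis=0)*1000).round(0))
m=((Z>.105)&(Z<.122)&(np.hypot(F[...,0],F[...,1])<.085)).astype(np.uint8)
n,l,s,c=cv2.connectedComponentsWithStats(m)
for i in range(1,n):
    if s[i,4]>10: q=F[l==i]; print("peg",s[i,4],(q.mean(0)*1000).round(1),"ang",np.degrees(np.arctan2(*q.mean(0)[::-1])).round(1))
s=bot.sense(); print(s["tcp_pos"],R@(s["tcp_pos"][:2]-C))
cv2.imwrite("pics/look%d.png"%(s["time_s"]*100),p[:,:,::-1])
E
python3 look.py
```

```text
top 937 [237. 229.] fix mid mm [ 3.8 98.3] mean [ 8.2 97.3] ext [73. 76.]
top 151 [302. 247.] fix mid mm [ 68.9 204.3] mean [ 73.1 202.5] ext [33. 32.]
top 1468 [216. 272.] fix mid mm [89.  48.5] mean [91.1 48.2] ext [79. 76.]
top 1571 [155. 284.] fix mid mm [ 88.9 -51.3] mean [ 91.  -51.6] ext [78. 78.]
top 91 [256. 311.] fix mid mm [174.3 102.4] mean [175.4 102.3] ext [24. 18.]
peg 60 [-25.   49.9] ang 116.6
peg 73 [-25.4 -52.8] ang -115.7
peg 84 [64.6 -1.1] ang -1.0
[ 0.58091488 -0.0542334   0.13987729] [0.00037271 0.09962789]
```

Cooler home at about (1,98) mm, dial still at 0. Now to the peg.

>>> apply_moves --jaw '[32,32,32,32,32,32,32,32]' --pt "-24 -15 0" --pt "-48 -30 0" --pt "-48 -30 0" --pt "-48 -30 0" --pt "-48 -30 0" --pt "-48 -30 20" --pt "-48 -30 40" --pt "-48 -30 53" --yaw '[0,0,0,0,0,0,0,0]'

```text
time_s: 7.92
tcp_pos: [0.5547, -0.1039, 0.0841]
orientation: [0.673, 0.739, -0.0, -0.0]
force: [-0.6, -0.1, -0.3]
finger_gap: 0.032
finger_force: 0.0
```

>>> apply_moves --jaw '[22,22,22,22]' --pt "0 0 0" --pt "0 0 0" --pt "0 0 0" --pt "0 0 0" --yaw '[0,0,0,0]'

```text
time_s: 8.43
tcp_pos: [0.555, -0.1048, 0.0856]
orientation: [0.674, 0.739, 0.0, 0.0]
force: [-0.3, 0.3, 0.5]
finger_gap: 0.022
finger_force: 0.0
```

>>> apply_moves --jaw '[22,22,22,22,22,22,22,22]' --pt "2 3.5 0" --pt "3.5 7 0" --pt "5 10.7 0" --pt "6 14.5 0" --pt "7 18.3 0" --pt "7.5 22.2 0" --pt "8 26 0" --pt "8 30 0" --yaw '[0,0,0,0,0,0,0,0]'

```text
time_s: 9.43
tcp_pos: [0.5802, -0.0915, 0.084]
orientation: [0.674, 0.739, -0.002, -0.005]
force: [-11.5, 7.4, 3.6]
finger_gap: 0.0222
finger_force: 5.3
```

>>> apply_moves --jaw '[22,22,22,22,22,22,22,22]' --pt "0 4 0" --pt "-0.5 8 0" --pt "-1 11.7 0" --pt "-2 15.5 0" --pt "-3 19.3 0" --pt "-4.5 23 0" --pt "-6 26.5 0" --pt "-8 29.5 0" --yaw '[0,0,0,0,0,0,0,0]'

```text
time_s: 10.42
tcp_pos: [0.6138, -0.099, 0.0849]
orientation: [0.674, 0.739, -0.0, -0.001]
force: [0.4, -0.2, 0.4]
finger_gap: 0.0222
finger_force: 0.0
```

>>> apply_moves --jaw '[22,22,22,22,36,36,36,36]' --pt "0 0 0" --pt "0 0 0" --pt "0 0 0" --pt "0 0 0" --pt "0 0 0" --pt "0 0 0" --pt "0 0 0" --pt "0 0 0" --yaw '[0,0,0,0,0,0,0,0]'

```text
time_s: 11.42
tcp_pos: [0.614, -0.0991, 0.0851]
orientation: [0.674, 0.739, -0.0, 0.0]
force: [-0.3, 0.0, 0.3]
finger_gap: 0.0361
finger_force: 0.0
```

Lift clear and retreat.

>>> apply_moves --jaw '[36,36,36,36,36,36,36,36]' --pt "0 0 -20" --pt "0 0 -50" --pt "0 0 -90" --pt "0 0 -120" --pt "0 -40 -120" --pt "0 -90 -120" --pt "0 -140 -120" --pt "0 -190 -120" --yaw '[0,0,0,0,0,0,0,0]'

```text
time_s: 12.42
tcp_pos: [0.4232, -0.1167, 0.2052]
orientation: [0.674, 0.739, -0.0, 0.0]
force: [0.1, -0.3, -0.1]
finger_gap: 0.0362
finger_force: 0.0
```

```bash
python3 look.py; mv pics/look*[0-9].png . ; ls -t look*.png|head -2; cp $(ls -t look*.png|head -1) pics/final.png
```

```text
top 1209 [125. 248.] fix mid mm [   2.6 -103. ] mean [   5.2 -102.8] ext [79. 72.]
top 157 [302. 247.] fix mid mm [ 68.3 204.4] mean [ 72.9 202.5] ext [33. 33.]
top 1463 [217. 271.] fix mid mm [87.9 50.1] mean [90.2 49.7] ext [78. 77.]
top 1571 [155. 284.] fix mid mm [ 88.7 -51.3] mean [ 91.2 -51.1] ext [79. 77.]
top 90 [256. 311.] fix mid mm [173.8 102.3] mean [175.4 102.1] ext [25. 18.]
peg 67 [-55.3  -1.4] ang -178.6
peg 74 [34.  50.8] ang 56.2
peg 83 [ 34.7 -52.6] ang -56.6
[ 0.41715453 -0.11561343  0.20428092] [-0.16819566  0.05304822]
look1247.png
look692.png
```

View pics/final.png

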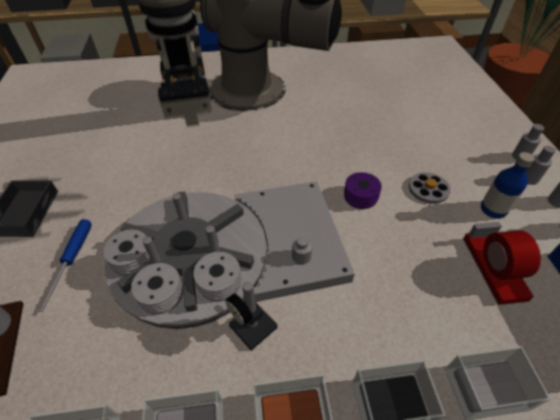

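The cooler stands in front of the gauge at (217,271), the other two moved on to (155,284) and (125,248), and the cylinder is still at (302,247). The arm is clear, so I hand in.

```bash
python3 -c "
from bench import bot
print(bot.close_job())"
```

```text
the job is handed in; nothing more can be done
None
```

The cooler is home in its pocket, the dial is one click clockwise with the cooler in front of the gauge, the cylinder was left standing in place, and the job is handed in (no verdict was returned).

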